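# Eject a pressed tablet with the hand jack and hold it up

## Task

Turn the die turret one place so that the open die with the white tablet comes to its eject place, between the two steel prongs of the stand, and set the saddle of the small jack under the foot of that die's punch. Pump the jack's handle until the tablet stands proud of its die; the jack sinks back under load, so finish while holding the handle down and the tablet up, ready to be picked off. Leave the other things on the bench where they are.

Things in the scene. Friction and masses are not known exactly. Their poses are not given: they have to be found in the camera images.
- die_station: grey stand fixed to the worktop with a round turret of six upright steel dies (38 mm wide, axes 60 mm from the turret axis, 60 degrees apart, upper faces 130 mm up, five closed by plugs reaching 144 mm). Origin on the worktop below the turret axis, x from the eject side to the back, z up. All of it lies within 85 mm of the turret axis; the foot is open towards the eject side.
- index_knob (a point): centre of the black bar-shaped index knob on top of the turret, 163 mm above the worktop on the vertical turret axis. The bar is 56 mm long, 16 mm thick and 26 mm high, on a 20 mm stem, and turns with the turret; x runs along the bar, z is up.
- turret (a joint): angle of the turret, rad, 0 at the start, growing anticlockwise seen from above. A spring detent holds it every 60 degrees (1.047 rad): about 0.3 N m takes it over to the next place, and let go within about 0.4 rad of a place it pulls itself in.
- tablet: pressed white tablet, 26 mm wide, 6 mm thick, origin at the centre of its underside, z up. It lies in the one open die, 60 degrees left or right of the eject place, top 1.5 mm below the die's face, on the lower punch. The punch turns with the die on the same axis; its flat foot, 22 mm wide, is 93.5 mm above the worktop. A spring (with the weight about 12 N) keeps it down; it can rise 13 mm.
- eject_point (a point): the fixed eject place: on the axis of the die that stands there, at the underside of its punch's foot, 93.5 mm above the worktop, 60 mm from the turret axis, in the only gap of the steel track under the punch feet (83 to 93 mm up), between two steel prongs 37 degrees either side, 85 mm out. x points level to the turret axis (the jack comes in along +x), z up. The pedestal's foot begins 30 mm further along x.
- jack: small hand-pumped jack, loose, about 0.8 kg; origin on the worktop below the axis of its upright aluminium reservoir (cylinder 45 mm wide, 9 to 81 mm up, the place to take hold of). x points forward to the saddle, z up. Base plate 60 mm wide, from 98 mm ahead to 100 mm behind the origin. Saddle axis 70 mm ahead; handle pivot 32 mm behind, 48 mm up, the handle runs back from it.
- saddle (a point): centre of the top of the jack's round saddle, 37 mm wide, 72 mm above the worktop when fully down, as at the start. It can rise 36 mm. A full stroke of the handle raises it 10 mm. Unloaded it stays up between strokes (to within 1 mm); with the punch on it, it follows the handle back. From fully down, the third stroke lifts the punch, about 7 mm at its bottom.
- jack_handle (a joint): angle of the pump handle, rad: 0 raised by its spring (28.6 degrees above level), 0.55 fully down on its stop (3 degrees below level). The next stroke is only taken up if the handle has first come up below about 0.05 rad. Pressing at the grip needs about 5 N, and about 10 N on the stroke that lifts the punch.
- handle_grip (a point): middle of the black rubber grip of the pump handle (21 mm thick, 28 mm long plus round ends), on the handle's axis, 85 mm from its pivot; 89 mm above the worktop with the handle raised, 44 mm with it fully down.
- wash_bottle: the wash bottle, 67 x 94 x 180 mm, bystander
- sample_tin: a round grey sample tin, 71 mm wide, 68 mm tall, bystander
- strip_box: a small pale cardboard box, 51 x 90 x 45 mm, bystander
- spatula: a lab spatula, 195 mm long, lying in front of the balance, bystander

How it is judged:
By the outcome, as a careful person would: the job done as asked, in the order asked, and still so for the second after the job is handed in, while the arm keeps its last pose, push and grip.
It also fails if it takes over 62 s, if anything falls off the work surface, if the arm or the gripper's body presses on something with over 40 N, if the wrist force passes 120 N, or if a joint passes its speed limit or range.

## Robot

A 7-joint arm with a two-finger parallel gripper is mounted at the origin on a cart in front of the work surface, level with it; the furniture and walls round the work are solid. World frame = base frame: x ahead of the robot, y to its left, z up, the work surface at z = 0. Lengths are in mm, angles in rad, forces in N, time in s.
With the tool pointing down it reaches from about 400 to 875 mm from the base axis. Payload 4.4 kg.
Tool frame: the origin (TCP) lies at the very end of the fingers, on their centre line; the grasp point (between the pads) lies 19 mm behind it; x points along the fingers, y is the direction in which the jaws open and shut, and the axes are right-handed (so a half turn about x gives the same grasp; the last joint's range is limited). The gripper opens to 85 mm and grips with 20 to 120 N. Pads are 22 mm wide; open, the fingers measure 114 mm over their backs; the gripper's body (76 mm by 85 mm) begins 54 mm behind the grasp point. The pads swing forward as they close: fully open they stand 13 mm farther back than shut.
Start: joints at [1.187, 0.628, 0.038, 1.517, -0.027, 0.996, -0.02], TCP at [203.138, -617.457, 231.313] pointing down, gripper open.
Joint ranges: [-3.06, 3.06], [-0.37, 2.12], [-1.25, 1.32], [0.18, 2.47], [-1.1, 4.24], [0.23, 1.98], [-2.94, 2.94]. Speed limits (rad/s): [2.57, 2.57, 3.14, 3.14, 3.14, 3.14, 3.14].

## Interface

Orientations are given as [roll, pitch, yaw] about the fixed x, y, z axes, in that order (R = Rz(yaw) Ry(pitch) Rx(roll)).
In Python, from cell import readout, cams, order gives the robot as it stands. The module is installed in compiled form; this text tells all that it offers.
- The arm moves only by the shell command python3 -m creep 'ROWS'. ROWS is JSON, a list of rows, each a list of 3 entries, a list of its own where there are three numbers: the shift along the tool's x, y, z in units of 10 cm (1.0 is 10 cm), then the turn about the tool's x in units of pi/4 rad (1.0 is pi/4 rad), then the closure, from 0 (fully open) to 1 (shut). In form: [[[x, y, z], spin, gripper], ...]. A call has 1 to 20 rows; each row is the pose to reach, as a shift and turn from the pose commanded when the call began, along the tool's axes at that moment; what a row does not reach only later rows make up. A row lasts 1/10 s, in which the tool goes at most 50 mm and 8.59 degrees, less where a joint would pass 70% of its speed; a pose out of reach is approached as far as the arm can. A call with a number of a shift or a turn outside -1 to 1 is refused whole. A call with a gripper value outside its range is refused whole. The fingers move at their own pace and stop on an object; the grip force is fixed at half the most. Time passes only in rows, so rows that repeat a pose let the fingers close. It gives the time, the measured TCP pose, the force and the opening at its end, in the units of the state.
- readout.read_state(): the state, without advancing time (a new reading comes with each control period).
- cams.get_image(name): name is "side" or "top"; returns the picture (420x560x3 uint8, blue, green, red); there is no depth.
- cams.get_calibration(name): a dict with "fx", "fy", "cx", "cy" (pixels), "distortion" ([k1, k2, p1, p2, k3] as OpenCV has them; the pictures are not rectified), "R" (3x3) and "t" (3): a world point X has camera coordinates R X + t. Camera axes: x right, y down, z forward; pixel columns grow to the right and rows downward; lengths in mm; the calibration is good to about 2 mm. A picture is of the moment at which its call begins. get_calibration takes no time and is no camera call.
- order.finish_job(): hands the job in, once; it reports no verdict.
The state is a dict: "clock": time; "qpos": joint angles; "qd": joint speeds; "tau": joint torques, N m; "eef_pos": TCP position; "tool_rot": TCP orientation; "force": force on the tool from outside, world axes, zero at the start; "torque": the same for the moment, N m; "width": finger opening in mm.
Only numpy, scipy, OpenCV 4.12 (cv2) and the standard library are available. Lean on these libraries where they do the work, as an engineer would, in place of code of your own. Each camera call takes 0.05 s, during which the arm holds its last target.

## Working session

There is one attempt and no reset: what is moved stays moved. The work goes in short steps, Python scripts to look and compute and a shell command to move; the robot and the scene stay as the last step left them, time stands still between calls to the robot, and variables do not carry over. Pictures are saved under pics/ and viewed, and the job is handed in when it is done.

```bash
mkdir -p pics; ls; python3 - <<'E'
from cell import readout,cams
import cv2
s=readout.read_state(); print(s)
for n in("side","top"):
    cv2.imwrite(f"pics/{n}0.png",cams.get_image(n)); c=cams.get_calibration(n); print(n,c)
E
```

```text
pics
{'clock': 0.0, 'qpos': array([ 1.18722259,  0.62936347,  0.03845427,  1.51838189, -0.02696922,
        0.99629188, -0.01999376]), 'qd': array([-0.00030217, -0.00059659, -0.00019402,  0.00020569, -0.00014723,
        0.0005158 , -0.00186964]), 'tau': array([ 1.60621357e-04, -5.63400757e+01,  1.22631066e+00, -1.93447298e+01,
        1.10860833e-02,  1.06756590e-02, -7.44649675e-08]), 'eef_pos': array([ 202.90816297, -616.85219447,  230.37364397]), 'tool_rot': array([-1.53981605,  1.56887002,  1.91956304]), 'force': array([-0.0545607 , -0.46773106,  0.78718624]), 'torque': array([-0.04717476, -0.00559609, -0.01408776]), 'width': 85.88557622313168}
side {'fx': 414.57574851058257, 'fy': 414.57574851058257, 'cx': 271.0788358598993, 'cy': 206.15939422781167, 'distortion': array([-0.08258434,  0.        ,  0.        ,  0.        ,  0.        ]), 'R': array([[-0.66580665, -0.74570963, -0.02487281],
       [-0.36391017,  0.35365811, -0.86168169],
       [ 0.6513608 , -0.56466193, -0.50683924]]), 't': array([493.29401735, 263.51048326, 801.75238312])}
top {'fx': 410.6165273625034, 'fy': 410.6165273625034, 'cx': 274.9770377997039, 'cy': 207.67042539526307, 'distortion': array([-0.08098761,  0.        ,  0.        ,  0.        ,  0.        ]), 'R': array([[ 0.00308544, -0.99960144,  0.02806129],
       [-0.98915729, -0.00717101, -0.14668481],
       [ 0.14682757, -0.02730444, -0.98878518]]), 't': array([ 114.88475763,  593.3847324 , 1046.68093757])}
```

View pics/side0.png

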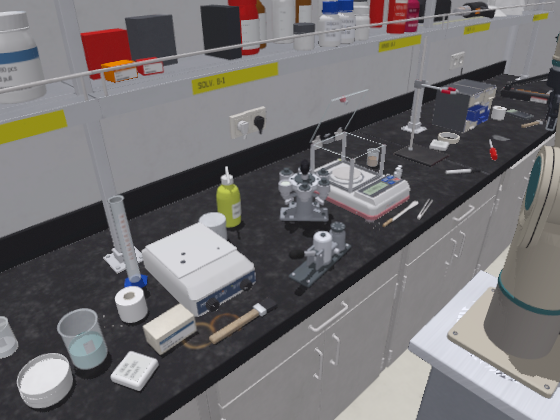

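View pics/top0.png

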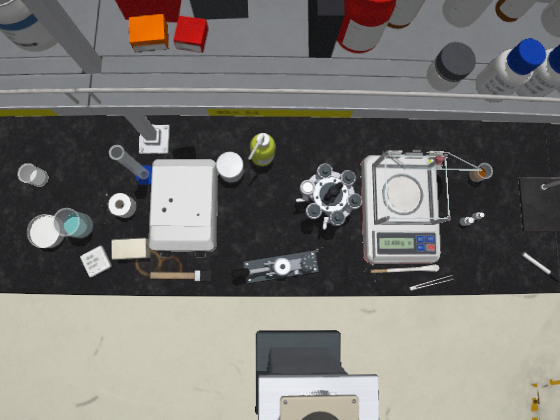

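```bash
python3 - <<'E'
import cv2
t=cv2.imread("pics/top0.png"); s=cv2.imread("pics/side0.png")
cv2.imwrite("pics/topz.png",cv2.resize(t[140:295,225:375],None,fx=5,fy=3.87*1.0*5/3.87,interpolation=cv2.INTER_CUBIC)[:,:])
cv2.imwrite("pics/topz1.png",cv2.resize(t[150:240,285:375],None,fx=6.5,fy=6.5,interpolation=cv2.INTER_CUBIC))
cv2.imwrite("pics/topz2.png",cv2.resize(t[235:295,225:335],None,fx=7,fy=7,interpolation=cv2.INTER_CUBIC))
cv2.imwrite("pics/sidez.png",cv2.resize(s[150:285,255:370],None,fx=4.4,fy=4.4,interpolation=cv2.INTER_CUBIC))
E
```

```text
(no output)
```

View pics/topz1.png

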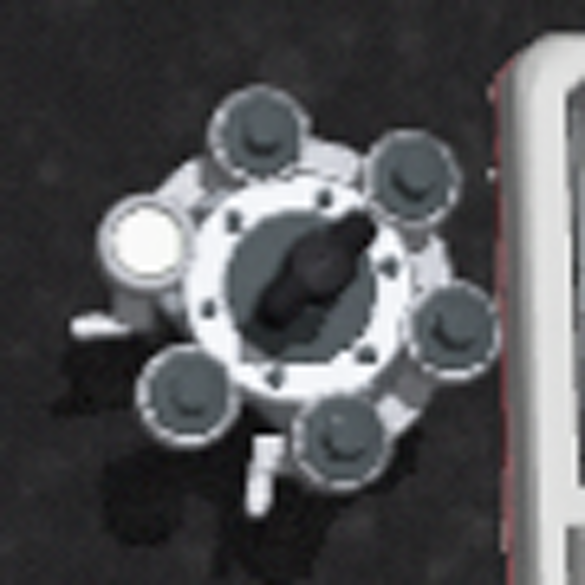

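View pics/topz2.png

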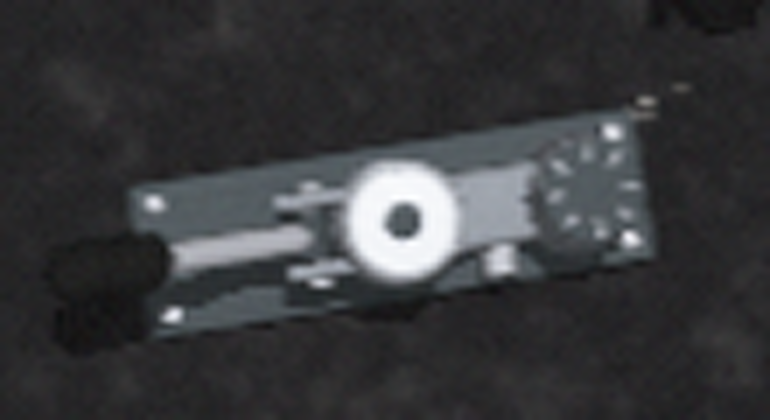

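View pics/sidez.png

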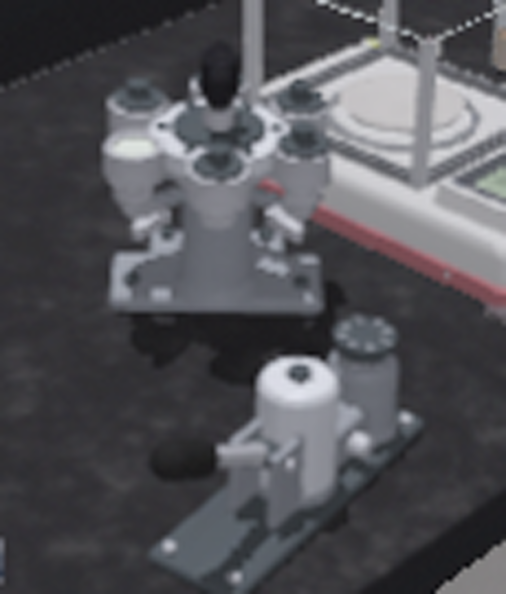

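```bash
cat > h.py <<'E'
import numpy as np,cv2
from cell import readout,cams
def ray(n,p):
    c=cams.get_calibration(n); K=np.array([[c['fx'],0,c['cx']],[0,c['fy'],c['cy']],[0,0,1]])
    u=cv2.undistortPoints(np.array(p,float).reshape(-1,1,2),K,c['distortion']).reshape(-1,2)
    d=np.c_[u,np.ones(len(u))]@c['R']; o=-c['R'].T@c['t']; return o,d
def plane(n,p,z):
    o,d=ray(n,p); z=np.asarray(z,float)*np.ones(len(d)); return o+d*((z-o[2])/d[:,2])[:,None]
def proj(n,X):
    c=cams.get_calibration(n); K=np.array([[c['fx'],0,c['cx']],[0,c['fy'],c['cy']],[0,0,1]])
    return cv2.projectPoints(np.array(X,float).reshape(-1,1,3),cv2.Rodrigues(c['R'])[0],np.array(c['t']),K,c['distortion'])[0].reshape(-1,2)
def tri(p,q):
    (o1,d1),(o2,d2)=ray('top',[p]),ray('side',[q]); A=np.c_[d1[0],-d2[0]]; s=np.linalg.lstsq(A,o2-o1,rcond=None)[0]
    a=o1+s[0]*d1[0];b=o2+s[1]*d2[0]; return (a+b)/2,np.linalg.norm(a-b)
def snap(tag):
    for n in("side","top"): cv2.imwrite(f"pics/{n}{tag}.png",cams.get_image(n))
def crop(n,tag,x0,y0,x1,y1,f):
    i=cv2.imread(f"pics/{n}{tag}.png"); cv2.imwrite(f"pics/{n}{tag}z.png",cv2.resize(i[y0:y1,x0:x1],None,fx=f,fy=f,interpolation=cv2.INTER_CUBIC))
E
python3 - <<'E'
from h import *
z=np.array([[258,133],[408,178],[452,328],[340,440],[188,395],[148,242]])
px=(z+.5)/6.5-.5+[285,150]
P=plane('top',px,130)
c=P.mean(0);print(c,np.linalg.norm(P[:,:2]-c[:2],axis=1))
a=np.degrees(np.arctan2(*(P-c)[:,:2].T[::-1]));print(a,(a-60*np.round((a-a[4])/60)))
zz=lambda l:(np.array(l)+.5)/6.5-.5+[285,150]
k=plane('top',zz([[318,268]]),176);print('knob',k)
e=plane('top',zz([[270,312],[368,220]]),172);print(e,np.degrees(np.arctan2(*(e[1]-e[0])[:2][::-1])))
pr=plane('top',zz([[80,326],[258,510]]),88);print('prong',pr,np.linalg.norm((pr-c)[:,:2],axis=1),np.degrees(np.arctan2(*(pr-c)[:,:2].T[::-1])))
j=lambda l:(np.array(l)+.5)/7-.5+[225,235]
print('res',plane('top',j([[403,222]]),81), 'saddle',plane('top',j([[592,190]]),72))
print('base',plane('top',j([[132,187],[155,338],[632,110],[655,255]]),8))
print('screws',plane('top',j([[154,204],[172,315],[613,132],[632,237]]),9))
print('grip',plane('top',j([[110,262]]),89))
for n,q in(('bottle',[263,150]),('tin',[230,167])): print(n,plane('top',[q],60))
E
```

```text
[616.08419155 -16.5429378  130.        ] [60.80095012 59.83509567 60.17334413 60.67608293 60.1632174  59.60523548]
[  14.09756199  -45.37568327 -105.34947637 -166.2812322   134.6311995
   74.29003174] [134.09756199 134.62431673 134.65052363 133.7187678  134.6311995
 134.29003174]
knob [[613.96655878 -15.81885668 176.        ]]
[[598.37175784   1.28992058 172.        ]
 [632.71310337 -35.22345963 172.        ]] -46.75583856900922
prong [[606.8527263   63.3746232   88.        ]
 [534.74013688  -5.81626716  88.        ]] [80.44896834 82.04825832] [ 96.58916703 172.48786828]
res [[438.51049505 100.57660607  81.        ]] saddle [[450.2308251   31.54042586  72.        ]]
base [[4.51819056e+02 2.01227057e+02 8.00000000e+00]
 [3.94632724e+02 1.91764753e+02 8.00000000e+00]
 [4.82057921e+02 8.68366082e+00 8.00000000e+00]
 [4.26483277e+02 3.13704011e-01 8.00000000e+00]]
screws [[445.37500161 192.68457751   9.        ]
 [403.36314546 185.35041137   9.        ]
 [473.52895928  16.25191517   9.        ]
 [433.34428583   9.25760806   9.        ]]
grip [[423.97809921 204.77571174  89.        ]]
bottle [[745.3031647  150.85287434  60.        ]]
tin [[697.93909975 237.69143883  60.        ]]
```

```bash
cat >> h.py <<'E'
from scipy.spatial.transform import Rotation as Ro
def st():
    s=readout.read_state(); R=Ro.from_euler('xyz',s['tool_rot']).as_matrix()
    yaw=np.degrees(np.arctan2(R[1,1],R[0,1])) # direction of tool y (jaws)
    print('t%.2f'%s['clock'],s['eef_pos'].round(1),'jawyaw %.2f'%yaw,'F',s['force'].round(1),'T',s['torque'].round(2),'w%.1f'%s['width'],'q7 %.2f'%s['qpos'][6])
    return s,R,yaw
def to(X,jaw=None):
    s,R,yaw=st(); d=R.T@(np.array(X)-s['eef_pos'])
    print('shift(10cm)',(d/100).round(3))
    if jaw is not None:
        w=(jaw-yaw+90)%180-90; print('spin',(-w/45).__round__(3),'world deg',w.round(2))
E
python3 - <<'E'
from h import *
s,R,y=st();print(R.round(3)); to([616,-16.5,200],44.35); print(s['qpos'])
E
```

```text
t0.10 [ 203.  -616.9  230.5] jawyaw -71.79 F [ 0.2  0.3 -0.2] T [-0.01 -0.01  0.01] w85.2 q7 -0.02
[[-0.001  0.312 -0.95 ]
 [ 0.002 -0.95  -0.312]
 [-1.    -0.002  0.   ]]
t0.10 [ 203.  -616.9  230.5] jawyaw -71.79 F [ 0.2  0.3 -0.2] T [-0.01 -0.01  0.01] w85.2 q7 -0.02
shift(10cm) [ 0.312 -4.412 -5.8  ]
spin 1.419 world deg -63.86
[ 1.18719504  0.62923844  0.038476    1.5182588  -0.02700972  0.99629958
 -0.0199918 ]
```

```bash
python3 -m creep '[[[-1,0,0],0,0],[[-1,-0.4,-0.5],0,0],[[-1,-0.8,-1],0,0],[[-1,-0.8,-1],0,0]]'; python3 -m creep '[[[-0.4,-0.4,-0.5],0,0],[[-0.4,-0.8,-1],0,0],[[-0.4,-0.8,-1],0,0]]'
```

```text
clock: 0.5
eef_pos: [274.6, -508.4, 332.3]
tool_rot: [2.673, 1.569, -0.15]
force: [1.1, -0.2, 0.5]
width: 85.3
clock: 0.8
eef_pos: [345.0, -400.1, 372.2]
tool_rot: [2.997, 1.569, 0.175]
force: [0.8, -0.2, -0.7]
width: 85.6
```

```bash
python3 - <<'E'
from h import *
to([616,-16.5,300],44.35)
E
```

```text
t0.80 [ 345.  -400.1  372.2] jawyaw -71.65 F [ 0.8 -0.2 -0.7] T [-0.02 -0.1  -0.02] w85.6 q7 -0.44
shift(10cm) [ 0.727 -2.789 -3.778]
spin 1.422 world deg -64.0
```

```bash
for i in 1; do python3 -m creep '[[[0,-0.35,-0.47],0,0],[[0,-0.7,-0.945],0,0],[[0,-0.7,-0.945],0,0]]'; python3 -m creep '[[[0,-0.35,-0.47],0,0],[[0,-0.7,-0.945],0,0],[[0,-0.7,-0.945],0,0]]';python3 -m creep '[[[0,-0.35,-0.47],0,0],[[0,-0.7,-0.945],0,0],[[0,-0.7,-0.945],0,0]]';python3 -m creep '[[[0,-0.35,-0.47],-0.19,0.3],[[0,-0.7,-0.945],-0.38,0.5],[[0,-0.7,-0.945],-0.57,0.5],[[0,-0.7,-0.945],-0.76,0.5],[[0,-0.7,-0.945],-0.95,0.5],[[0,-0.7,-0.945],-0.95,0.5]]'; python3 -m creep '[[[0,0,0],-0.19,0.5],[[0,0,0],-0.38,0.5],[[0,0,0],-0.57,0.5],[[0,0,0],-0.76,0.5],[[0,0,0],-0.95,0.5],[[0,0,0],-0.95,0.5]]'; done; python3 - <<'E'
from h import *
to([616,-16.5,200],44.35); snap(1)
E
```

```text
clock: 1.1
eef_pos: [414.2, -301.3, 371.3]
tool_rot: [-2.39, 1.567, 1.077]
force: [-0.3, -0.7, -0.2]
width: 85.4
clock: 1.4
eef_pos: [481.7, -205.1, 371.1]
tool_rot: [-2.237, 1.567, 1.23]
force: [0.2, -0.1, 0.0]
width: 85.3
clock: 1.7
eef_pos: [549.1, -108.7, 370.8]
tool_rot: [-2.074, 1.567, 1.393]
force: [-0.0, -0.1, 0.3]
width: 85.1
clock: 2.3
eef_pos: [614.5, -18.8, 370.6]
tool_rot: [-1.3, 1.569, 2.907]
force: [-0.9, -0.5, 0.1]
width: 43.1
clock: 2.9
eef_pos: [614.5, -19.3, 371.0]
tool_rot: [-2.146, 1.57, 2.803]
force: [-0.8, 0.1, -0.1]
width: 42.8
t2.90 [614.5 -19.3 371. ] jawyaw 13.52 F [-0.8  0.1 -0.1] T [-0.02  0.   -0.02] w42.8 q7 0.00
shift(10cm) [ 1.71   0.022 -0.023]
spin -0.685 world deg 30.83
```

```bash
python3 -m creep '[[[0.4,0.02,-0.02],-0.19,0.5],[[0.8,0.02,-0.02],-0.38,0.5],[[1,0.02,-0.02],-0.57,0.5],[[1,0.02,-0.02],-0.685,0.5],[[1,0.02,-0.02],-0.685,0.5]]'; python3 - <<'E'
from h import *
to([616,-16.5,190],44.35); snap(2); crop('side',2,240,90,400,250,3.7); crop('top',2,250,100,420,260,3.5)
E
```

```text
clock: 3.5
eef_pos: [615.8, -16.7, 270.4]
tool_rot: [-2.473, 1.569, 3.013]
force: [0.2, -0.5, 0.3]
width: 42.6
t3.50 [615.8 -16.7 270.4] jawyaw 44.32 F [ 0.2 -0.5  0.3] T [ 0.   -0.01 -0.01] w42.6 q7 0.42
shift(10cm) [0.804 0.004 0.001]
spin -0.001 world deg 0.03
```

View pics/side2z.png

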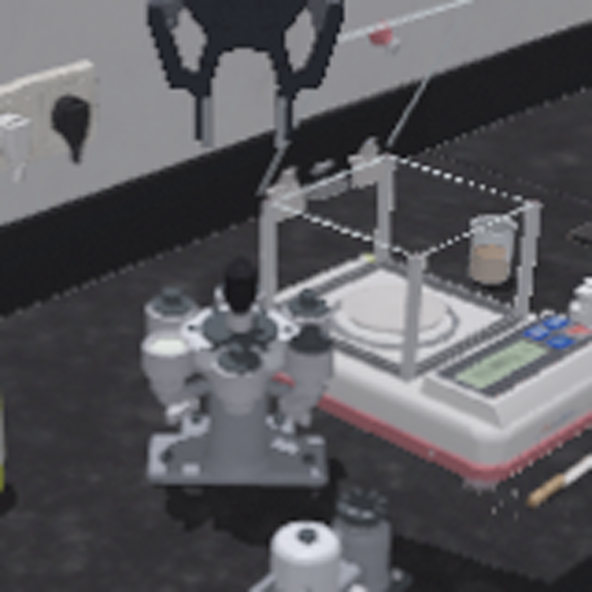

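View pics/top2z.png

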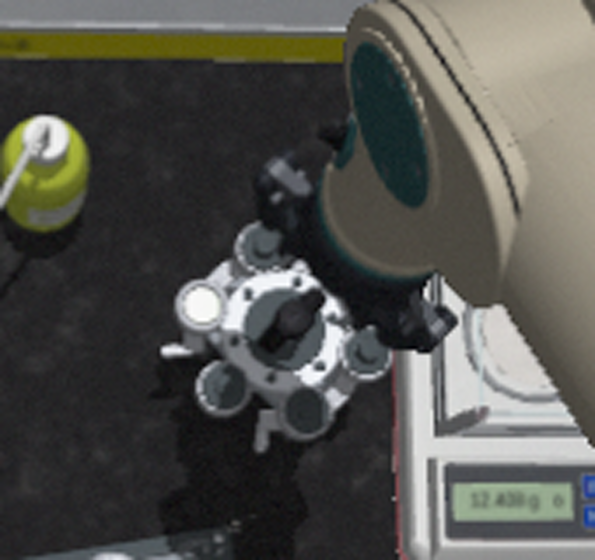

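```bash
python3 -m creep '[[[0.3,0,0],0,0.5],[[0.6,0,0],0,0.5],[[0.9,0,0],0,0.5],[[0.9,0,0],0,0.5]]'; python3 -m creep '[[[0.16,0,0],0,0.5],[[0.31,0,0],0,0.5],[[0.31,0,0],0,0.5]]';python3 - <<'E'
from h import *
to([616,-16.5,148],44.35); snap(3); crop('side',3,240,90,400,250,3.7)
E
```

```text
clock: 4.0
eef_pos: [613.8, -17.2, 178.3]
tool_rot: [-2.181, 1.564, -2.977]
force: [0.0, -0.7, -0.6]
width: 42.3
clock: 4.3
eef_pos: [615.5, -16.7, 149.6]
tool_rot: [-2.059, 1.569, -2.854]
force: [0.1, -0.4, -0.3]
width: 42.5
t4.30 [615.5 -16.7 149.6] jawyaw 44.47 F [ 0.1 -0.4 -0.3] T [0.04 0.03 0.02] w42.5 q7 0.33
shift(10cm) [0.016 0.005 0.002]
spin 0.003 world deg -0.12
```

View pics/side3z.png

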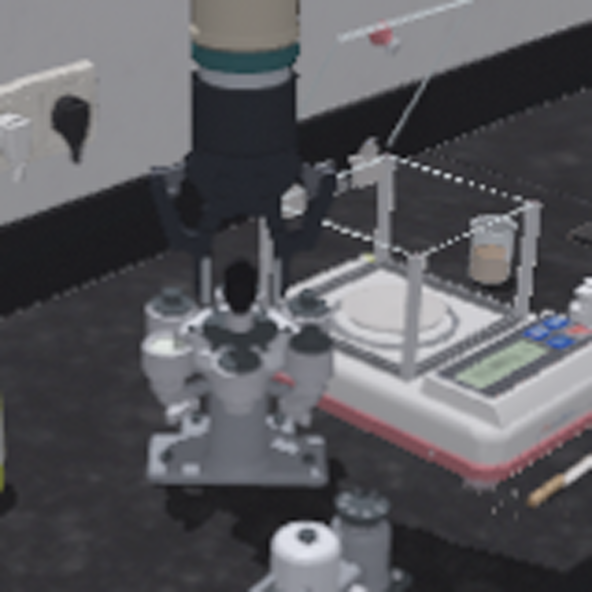

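```bash
python3 -m creep '[[[0.02,0,0],0,0.8],[[0.02,0,0],0,1],[[0.02,0,0],0,1],[[0.02,0,0],0,1],[[0.02,0,0],0,1]]';python3 - <<'E'
from h import *
st()
E
```

```text
clock: 4.9
eef_pos: [616.5, -16.6, 149.3]
tool_rot: [0.467, 1.57, -0.327]
force: [-1.4, -0.4, 6.0]
width: 15.0
t4.90 [616.5 -16.6 149.3] jawyaw 44.51 F [-1.4 -0.4  6. ] T [-0.15  0.32 -0.05] w15.0 q7 0.33
```

```bash
python3 -m creep '[[[0,0,0],-0.1,1],[[0,0,0],-0.25,1],[[0,0,0],-0.4,1],[[0,0,0],-0.4,1]]';python3 - <<'E'
from h import *
st()
E
```

```text
clock: 5.3
eef_pos: [616.3, -16.8, 149.2]
tool_rot: [0.071, 1.57, -0.407]
force: [-2.6, 0.2, 6.6]
width: 15.5
t5.30 [616.3 -16.8 149.2] jawyaw 62.64 F [-2.6  0.2  6.6] T [-0.25  0.45  0.01] w15.5 q7 0.59
```

```bash
python3 -m creep '[[[0,0,0],-0.15,1],[[0,0,0],-0.3,1],[[0,0,0],-0.45,1],[[0,0,0],-0.6,1],[[0,0,0],-0.75,1],[[0,0,0],-0.93,1],[[0,0,0],-0.93,1],[[0,0,0],-0.93,1]]';python3 - <<'E'
from h import *
st(); snap(4); crop('side',4,240,90,400,250,3.7)
E
```

```text
clock: 6.1
eef_pos: [616.3, -17.5, 149.3]
tool_rot: [-1.521, 1.569, -1.27]
force: [-2.3, -1.7, 7.0]
width: 14.9
t6.10 [616.3 -17.5 149.3] jawyaw 104.34 F [-2.3 -1.7  7. ] T [-0.47  0.54  0.09] w14.9 q7 1.19
```

View pics/side4z.png

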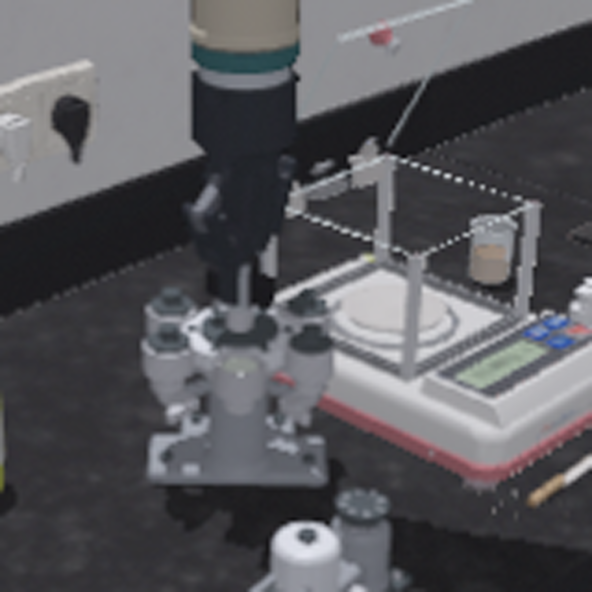

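```bash
python3 -m creep '[[[0,0,0],0,0.6],[[0,0,0],0,0.5],[[0,0,0],0,0.5],[[0,0,0],0,0.5],[[-0.3,0,0],0,0.5],[[-0.7,0,0],0,0.5],[[-1,0,0],0,0.3],[[-1,0,0],0,0]]';python3 - <<'E'
from h import *
to([438.5,100.6,200],9.2)
E
```

```text
clock: 7.0
eef_pos: [618.7, -15.1, 252.9]
tool_rot: [-0.109, 1.563, 0.142]
force: [0.2, 0.8, 1.4]
width: 70.1
t7.00 [618.7 -15.1 252.9] jawyaw 104.38 F [0.2 0.8 1.4] T [ 0.04 -0.    0.02] w70.1 q7 1.28
shift(10cm) [ 0.516  1.569 -1.463]
spin -1.885 world deg 84.82
```

```bash
python3 -m creep '[[[0,0.4,-0.36],0,0],[[0,0.79,-0.73],0,0],[[0,0.79,-0.73],0,0]]'; python3 -m creep '[[[0,0.4,-0.36],0.19,0],[[0,0.78,-0.73],0.38,0],[[0,0.78,-0.73],0.57,0],[[0,0.78,-0.73],0.76,0],[[0,0.78,-0.73],0.95,0],[[0,0.78,-0.73],0.95,0]]'; python3 -m creep '[[[0,0,0],0.19,0],[[0,0,0],0.38,0],[[0,0,0],0.57,0],[[0,0,0],0.76,0],[[0,0,0],0.95,0],[[0,0,0],0.95,0]]'; python3 - <<'E'
from h import *
to([438.5,100.6,140],9.2)
E
```

```text
clock: 7.3
eef_pos: [520.1, 45.4, 248.0]
tool_rot: [2.973, 1.566, -3.051]
force: [0.3, 0.2, 1.0]
width: 85.0
clock: 7.9
eef_pos: [435.7, 99.2, 248.2]
tool_rot: [-0.853, 1.57, -1.348]
force: [0.6, -0.5, 0.1]
width: 85.6
clock: 8.5
eef_pos: [435.8, 99.3, 248.0]
tool_rot: [-1.149, 1.57, -2.387]
force: [-0.2, 1.0, -0.0]
width: 85.2
t8.50 [435.8  99.3 248. ] jawyaw 19.04 F [-0.2  1.  -0. ] T [ 0.02  0.01 -0.  ] w85.2 q7 -0.25
shift(10cm) [ 1.08   0.031 -0.004]
spin 0.219 world deg -9.84
```

```bash
python3 -m creep '[[[0.3,0.03,0],0.11,0],[[0.6,0.03,0],0.219,0],[[0.9,0.03,0],0.219,0],[[0.9,0.03,0],0.219,0]]'; python3 - <<'E'
from h import *
to([438.5,100.6,31],9.2); snap(5); crop('side',5,230,130,390,290,3.7)
E
```

```text
clock: 8.9
eef_pos: [436.1, 99.6, 155.4]
tool_rot: [-1.532, 1.563, -2.939]
force: [-0.5, 0.6, 0.0]
width: 85.8
t8.90 [436.1  99.6 155.4] jawyaw 9.37 F [-0.5  0.6  0. ] T [ 0.03  0.04 -0.02] w85.8 q7 -0.52
shift(10cm) [ 1.244  0.035 -0.006]
spin 0.004 world deg -0.17
```

View pics/side5z.png

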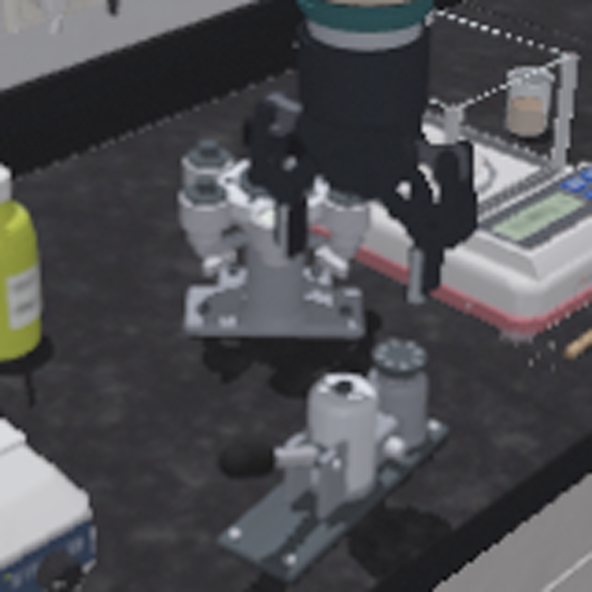

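View pics/top5.png

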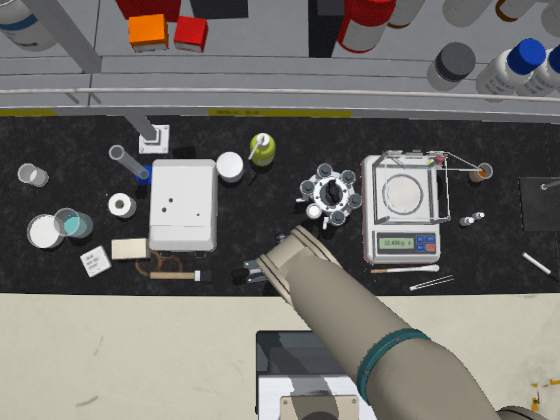

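```bash
python3 -m creep '[[[0.3,0.035,-0.006],0,0],[[0.6,0.035,-0.006],0,0],[[0.9,0.035,-0.006],0,0],[[0.9,0.035,-0.006],0,0]]'; python3 - <<'E'
from h import *
to([438.5,100.6,31],9.2)
E
```

```text
clock: 9.4
eef_pos: [441.3, 101.3, 67.2]
tool_rot: [-1.406, 1.568, -2.817]
force: [-0.4, 0.4, 1.6]
width: 85.4
t9.40 [441.3 101.3  67.2] jawyaw 9.16 F [-0.4  0.4  1.6] T [-0.02 -0.01 -0.03] w85.4 q7 -0.65
shift(10cm) [ 0.362 -0.028  0.002]
spin -0.001 world deg 0.04
```

```bash
python3 -m creep '[[[0.18,0,0],0,0],[[0.36,0,0],0,0],[[0.36,0,0],0,0],[[0.36,0,0],0,0.3],[[0.36,0,0],0,0.6],[[0.36,0,0],0,0.8],[[0.36,0,0],0,1],[[0.36,0,0],0,1]]'; python3 - <<'E'
from h import *
st(); snap(6); crop('side',6,230,130,390,290,3.7)
E
```

```text
clock: 10.2
eef_pos: [441.1, 101.0, 33.7]
tool_rot: [-0.511, 1.57, -1.924]
force: [-4.0, -0.4, 11.5]
width: 44.1
t10.20 [441.1 101.   33.7] jawyaw 9.03 F [-4.  -0.4 11.5] T [-0.12  0.83 -0.1 ] w44.1 q7 -0.71
```

View pics/side6z.png

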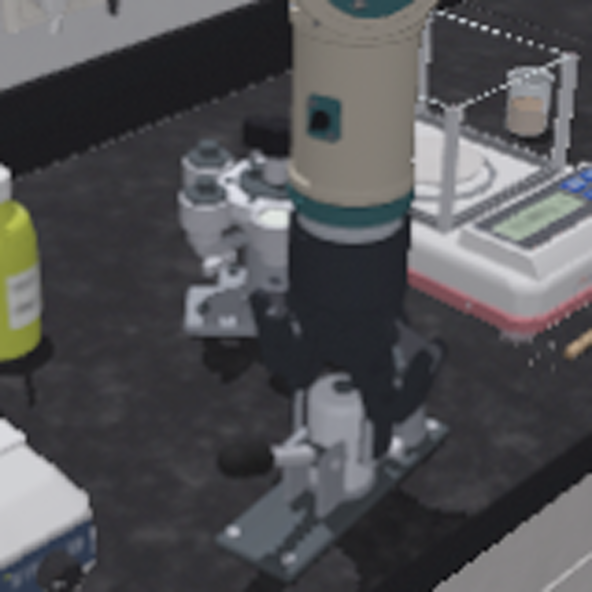

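```bash
python3 - <<'E'
from h import *
i=cv2.imread('pics/top5.png'); g=i.min(2); m=(g>225).astype('uint8'); m[:205]=0;m[222:]=0;m[:,:303]=0;m[:,325:]=0
n,l,s,c=cv2.connectedComponentsWithStats(m)
for k in range(1,n): print(s[k],c[k],plane('top',[c[k]],129))
crop('top',5,285,150,375,240,6.5)
to([483.2,119.4,36],44.35)
E
```

```text
[320 205   5   5  18] [322.38888889 206.44444444] [[583.76515042   4.17095936 129.        ]]
[310 206   9  10  70] [313.75714286 210.37142857] [[573.90159765  25.51851272 129.        ]]
t10.30 [441.1 101.   33.7] jawyaw 9.03 F [-4.   0.4 12. ] T [-0.14  0.84  0.01] w43.9 q7 -0.71
shift(10cm) [-0.024  0.445 -0.116]
spin -0.785 world deg 35.32
```

View pics/top5z.png

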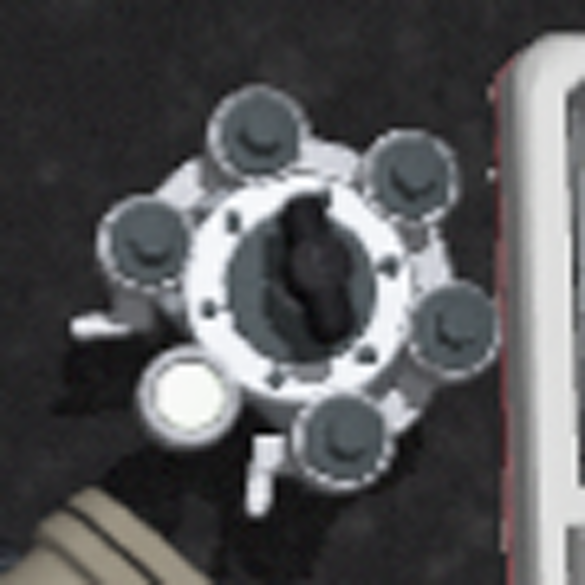

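```bash
python3 -m creep '[[[-0.02,0.1,-0.03],-0.08,1],[[-0.02,0.2,-0.06],-0.2,1],[[-0.02,0.3,-0.09],-0.32,1],[[-0.02,0.4,-0.116],-0.45,1],[[-0.02,0.445,-0.116],-0.57,1],[[-0.02,0.445,-0.116],-0.69,1],[[-0.02,0.445,-0.116],-0.785,1],[[-0.02,0.445,-0.116],-0.785,1]]'; python3 - <<'E'
from h import *
to([525.5,75.8,36],44.35); snap(7); crop('side',7,230,130,390,290,3.7); crop('top',7,225,150,375,290,4)
E
```

```text
clock: 11.1
eef_pos: [483.6, 119.3, 34.0]
tool_rot: [-2.202, 1.569, -2.999]
force: [-0.0, 0.1, -8.3]
width: 44.0
t11.10 [483.6 119.3  34. ] jawyaw 44.34 F [-0.   0.1 -8.3] T [ 0.07 -0.01  0.  ] w44.0 q7 -0.26
shift(10cm) [-0.02  -0.004  0.604]
spin -0.0 world deg 0.01
```

View pics/side7z.png

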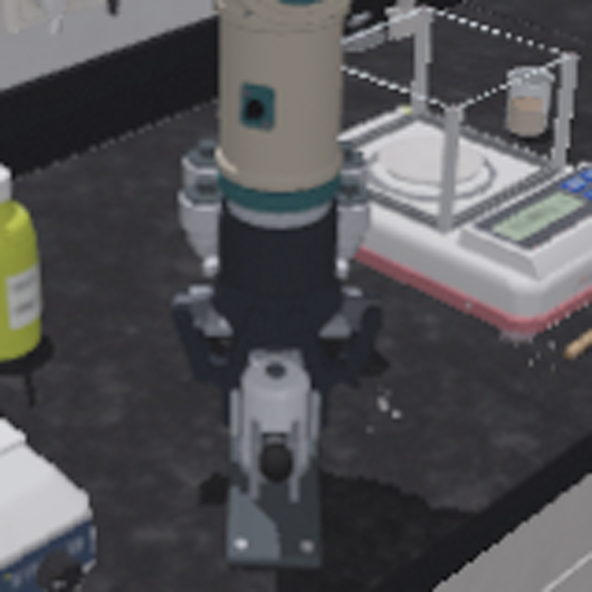

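View pics/top7z.png

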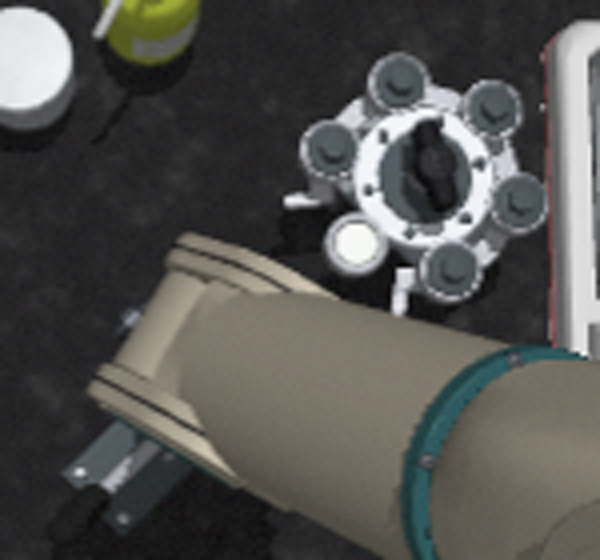

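```bash
python3 - <<'E'
from h import *
P=plane('top',(np.array([[81,472],[124,519]])+.5)/4-.5+[225,150],9.5);d=P[0]-P[1];print(P,np.linalg.norm(d),np.degrees(np.arctan2(d[1],d[0])))
Q=plane('side',(np.array([[241,545],[307,546]])+.5)/3.7-.5+[230,130],9.5);d=Q[0]-Q[1];print(Q,np.linalg.norm(d),np.degrees(np.arctan2(d[1],d[0])))
m=P.mean(0)[:2]; v=np.array([483.6,119.3])-m; print(np.linalg.norm(v),np.degrees(np.arctan2(v[1],v[0])))
P=np.array([[445.4,192.7],[403.4,185.4],[473.5,16.3],[433.3,9.3]]);m=P[:2].mean(0);v=np.array([438.5,100.6])-m;print(np.linalg.norm(v))
E
```

```text
[[434.9514067  197.07685331   9.5       ]
 [403.96250334 168.06782964   9.5       ]] 42.44803394216252 43.10997468255463
[[436.58022911 196.84508799   9.5       ]
 [407.08021046 167.32232464   9.5       ]] 41.73541249102756 45.0220791971922
90.09838741359624 -44.60847068130293
89.56680467673279
```

```bash
python3 -m creep '[[[0,0,0.12],0,1],[[0,0,0.24],0,1],[[0,0,0.36],0,1],[[0,0,0.46],0,1],[[0,0,0.46],0,1]]'; python3 - <<'E'
from h import *
to([525.5,75.8,36],44.35); snap(8); crop('side',8,230,130,390,290,3.7)
E
```

```text
clock: 11.7
eef_pos: [517.9, 84.4, 34.1]
tool_rot: [-0.093, 1.569, -0.894]
force: [-0.3, -0.1, -9.5]
width: 44.1
t11.70 [517.9  84.4  34.1] jawyaw 44.11 F [-0.3 -0.1 -9.5] T [0.04 0.16 0.  ] w44.1 q7 -0.16
shift(10cm) [-0.018 -0.005  0.115]
spin -0.005 world deg 0.24
```

View pics/side8z.png

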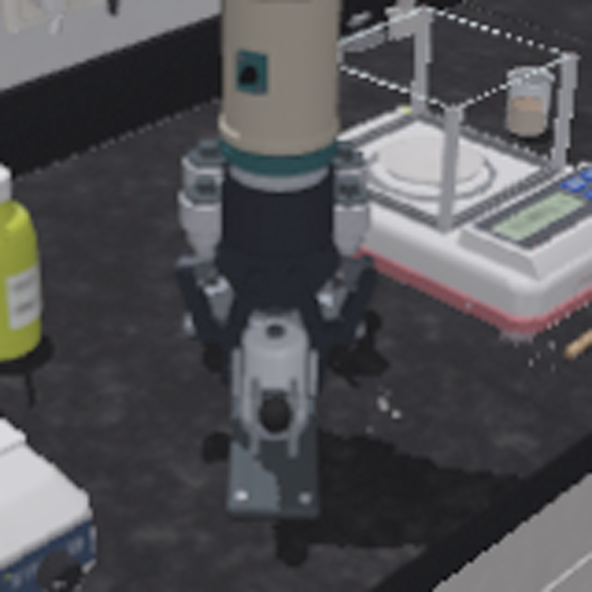

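```bash
python3 -m creep '[[[0,0,0.05],0,1],[[0,0,0.1],0,1],[[0,0,0.1],0,1]]'; python3 - <<'E'
from h import *
to([525.5,75.8,36],44.35); snap(9); crop('side',9,230,130,390,290,3.7);crop('top',9,225,150,375,290,4)
E
```

```text
clock: 12.1
eef_pos: [524.0, 79.1, 34.3]
tool_rot: [0.069, 1.57, -0.729]
force: [0.1, 0.3, -8.2]
width: 44.0
t12.10 [524.   79.1  34.3] jawyaw 44.30 F [ 0.1  0.3 -8.2] T [0.03 0.08 0.01] w44.0 q7 -0.13
shift(10cm) [-0.017 -0.012  0.034]
spin -0.001 world deg 0.05
```

View pics/side9z.png

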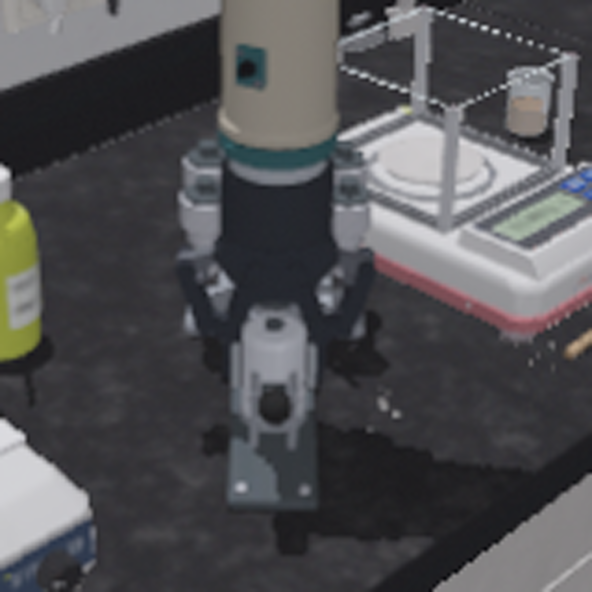

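View pics/top9z.png

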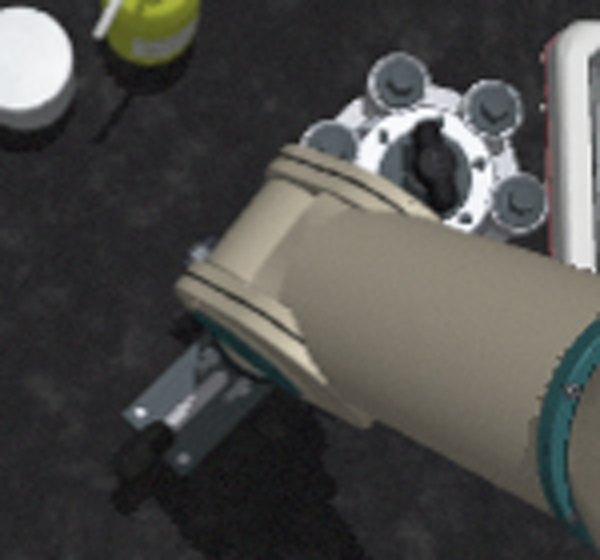

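```bash
python3 - <<'E'
from h import *
P=plane('top',(np.array([[139,412],[182,459]])+.5)/4-.5+[225,150],9.5)
Q=plane('side',(np.array([[241,488],[306,490]])+.5)/3.7-.5+[230,130],9.5)
u=np.array([.699,-.715]);n=np.array([.715,.699]);E=np.array([573.9,26])
for X in(P,Q):
    d=X[0]-X[1];m=X.mean(0)[:2];print(m,np.degrees(np.arctan2(d[1],d[0])),'saddle err fwd,lat',(m+160*u-E)@u,(m+160*u-E)@n)
E
```

```text
[459.51389327 144.102116  ] 42.89308386572057 saddle err fwd,lat -4.426741539551386 0.7673127713270655
[462.4347404  141.14950207] 43.41939356782887 saddle err fwd,lat -0.27395043940861463 0.7918413381549526
```

```bash
python3 -m creep '[[[0,0,0.02],0,1],[[0.01,0,0.02],0,1],[[0.015,0,0.02],0,1],[[0.015,0,0.02],0,1]]'; python3 - <<'E'
from h import *
to([525.5,75.8,36],44.35)
E
```

```text
clock: 12.6
eef_pos: [524.9, 78.4, 33.7]
tool_rot: [0.179, 1.57, -0.617]
force: [-1.9, -0.9, 5.4]
width: 44.1
t12.60 [524.9  78.4  33.7] jawyaw 44.36 F [-1.9 -0.9  5.4] T [-0.38  0.61  0.01] w44.1 q7 -0.13
shift(10cm) [-0.023 -0.014  0.022]
spin 0.0 world deg -0.01
```

```bash
python3 -m creep '[[[0.015,0,0],0,0.6],[[0.0,0,0],0,0.3],[[0,0,0],0,0.2],[[0,0,0],0,0.2],[[-0.3,0,-0.05],0,0.2],[[-0.6,0,-0.1],0,0.2],[[-1,0,-0.4],0,0.5],[[-1,0,-0.8],0,1],[[-1,0,-1],0,1],[[-1,0,-1],0,1]]'; python3 - <<'E'
from h import *
st(); snap(10); crop('side',10,230,130,390,290,3.7);crop('top',10,225,150,375,290,4)
E
```

```text
clock: 13.6
eef_pos: [453.0, 152.6, 133.5]
tool_rot: [2.164, 1.569, 1.373]
force: [-0.3, -0.2, -0.5]
width: 10.0
t13.60 [453.  152.6 133.5] jawyaw 44.68 F [-0.3 -0.2 -0.5] T [ 0.03 -0.03  0.01] w10.0 q7 -0.20
```

View pics/side10z.png

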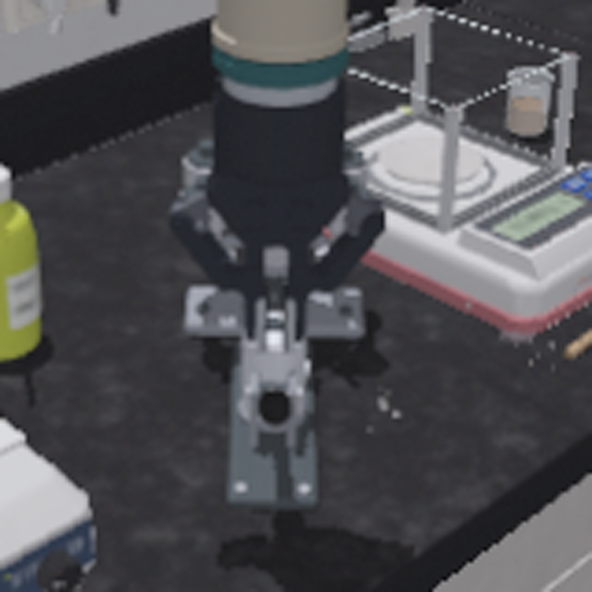

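View pics/top10z.png

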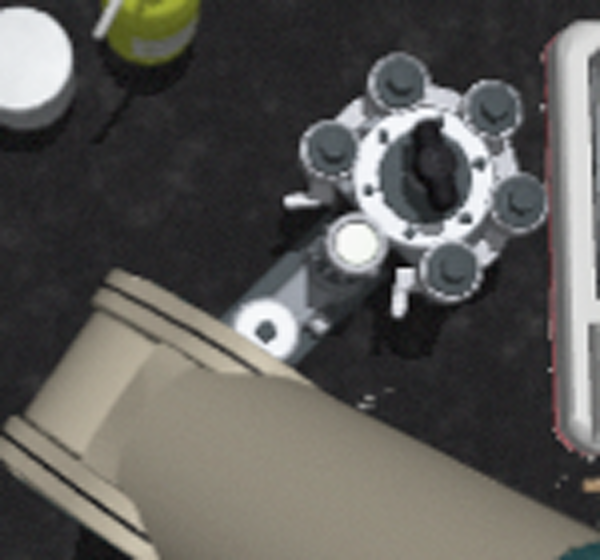

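```bash
python3 - <<'E'
from h import *
O=plane('top',(np.array([[264,331]])+.5)/4-.5+[225,150],81)[0,:2];print(O)
u=np.array([.699,-.715]);n=np.array([.715,.699]);E=np.array([573.9,26])
print('fwd,lat of origin rel. ideal',(O-(E-70*u))@u,(O-E)@n)
Q=plane('side',(np.array([[241,487],[304,489]])+.5)/3.7-.5+[230,130],9.5);print(Q, 'yaw',np.degrees(np.arctan2(*(Q[0]-Q[1])[:2][::-1])))
a=np.radians(-45.6);u=np.array([np.cos(a),np.sin(a)]);O=np.array([524.7,78.])
for k in(106.6,117):
  X=O-k*u;print(X); 
to([*(O-106.6*u),115],44.36)
E
```

```text
[523.93826702  79.1049644 ]
fwd,lat of origin rel. ideal -2.905480895176393 1.397731033154082
[[478.87841435 155.23175371   9.5       ]
 [448.4111055  126.49444013   9.5       ]] yaw 43.32625855107222
[450.1158879  154.16278765]
[442.83938916 161.59330352]
t13.70 [455.2 149.8 132.8] jawyaw 44.39 F [-0.3  0.2 -0.4] T [-0.08 -0.01 -0.  ] w-0.1 q7 -0.20
shift(10cm) [ 0.178 -0.006 -0.067]
spin 0.001 world deg -0.03
```

```bash
python3 -m creep '[[[0.1,-0.006,-0.06],0,1],[[0.2,-0.006,-0.067],0,1],[[0.3,-0.006,-0.07],0,1],[[0.4,-0.006,-0.09],0,1],[[0.5,-0.006,-0.12],0,1],[[0.6,-0.006,-0.15],0,1],[[0.7,-0.006,-0.165],0,1],[[0.7,-0.006,-0.165],0,1]]'; python3 - <<'E'
from h import *
st(); snap(11); crop('side',11,230,130,390,290,3.7);crop('top',11,225,150,375,290,4)
E
```

```text
clock: 14.5
eef_pos: [442.1, 162.0, 61.7]
tool_rot: [-2.469, 1.569, 3.019]
force: [-1.8, 1.9, 3.4]
width: -0.2
t14.50 [442.1 162.   61.7] jawyaw 44.44 F [-1.8  1.9  3.4] T [ 0.33  0.48 -0.04] w-0.2 q7 -0.36
```

View pics/side11z.png

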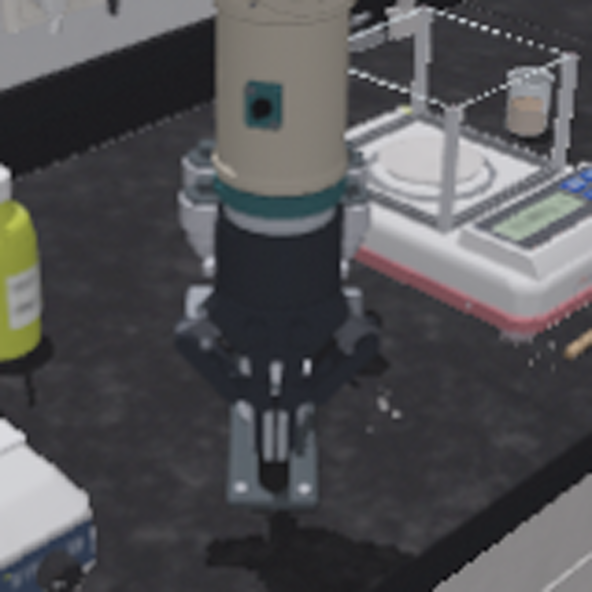

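```bash
python3 -m creep '[[[0.05,0,0],0,1],[[0.08,0,0],0,1],[[0.08,0,0],0,1]]'; python3 - <<'E'
from h import *
st()
E
```

```text
clock: 14.9
eef_pos: [442.6, 161.9, 54.7]
tool_rot: [2.41, 1.57, 1.614]
force: [-2.5, 2.4, 5.3]
width: -0.1
t14.90 [442.6 161.9  54.7] jawyaw 44.38 F [-2.5  2.4  5.3] T [0.62 0.63 0.01] w-0.1 q7 -0.38
```

```bash
python3 -m creep '[[[0.03,0,0],0,1],[[0.03,0,0],0,1]]'; python3 - <<'E'
from h import *
st()
E
```

```text
clock: 15.1
eef_pos: [442.7, 162.0, 53.1]
tool_rot: [1.066, 1.569, 0.27]
force: [-7.1, 2.2, 22.6]
width: -0.1
t15.10 [442.7 162.   53.1] jawyaw 44.40 F [-7.1  2.2 22.6] T [0.28 1.33 0.01] w-0.1 q7 -0.38
```

```bash
python3 -m creep '[[[-0.15,0,0.02],0,1],[[-0.3,0,0.05],0,1],[[-0.45,0,0.09],0,1],[[-0.58,0,0.1],0,1],[[-0.58,0,0.1],0,1],[[-0.58,0,0.1],0,1]]'; python3 - <<'E'
from h import *
st(); snap(12); crop('side',12,230,130,390,290,3.7);crop('top',12,225,150,375,290,4)
E
```

```text
clock: 15.7
eef_pos: [450.0, 153.3, 109.6]
tool_rot: [-0.409, 1.57, -1.207]
force: [0.1, 0.3, 0.4]
width: -0.1
t15.70 [450.  153.3 109.6] jawyaw 44.28 F [0.1 0.3 0.4] T [-0.01 -0.03  0.02] w-0.1 q7 -0.26
```

View pics/side12z.png

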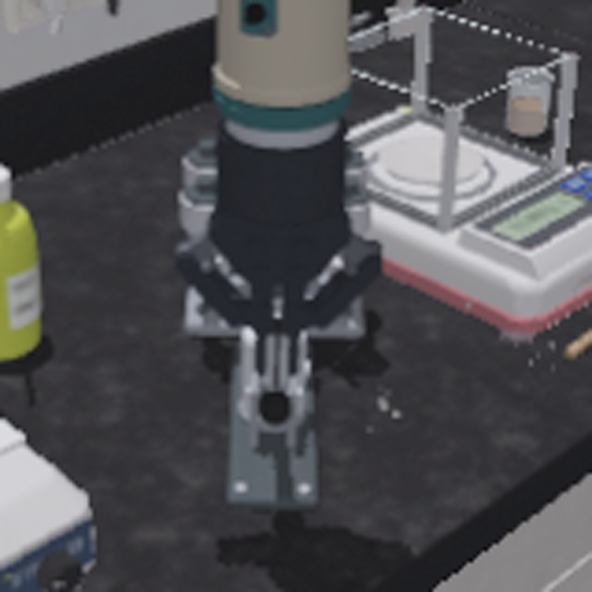

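View pics/top12z.png

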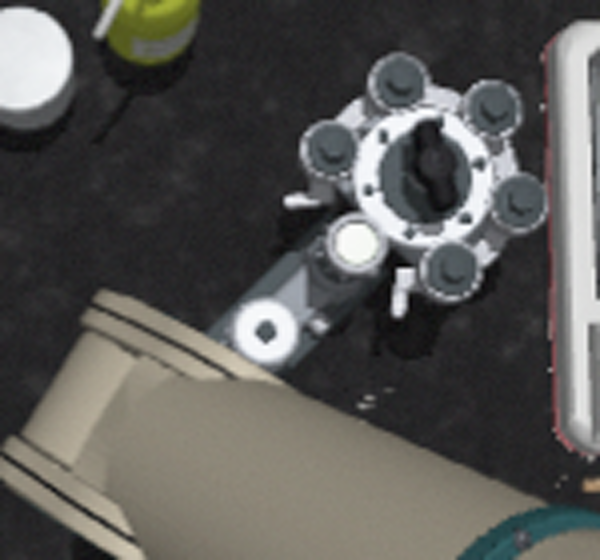

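```bash
python3 -m creep '[[[0.15,0,-0.01],0,1],[[0.27,0,-0.05],0,1],[[0.4,0,-0.08],0,1],[[0.5,0,-0.1],0,1],[[0.57,0,-0.1],0,1],[[0.57,0,-0.1],0,1],[[0.57,0,-0.1],0,1]]'; python3 - <<'E'
from h import *
st()
E
python3 -m creep '[[[-0.15,0,0.02],0,1],[[-0.3,0,0.05],0,1],[[-0.45,0,0.09],0,1],[[-0.57,0,0.1],0,1],[[-0.57,0,0.1],0,1],[[-0.57,0,0.1],0,1]]'; python3 - <<'E'
from h import *
st(); snap(13); crop('side',13,230,130,390,290,3.7);crop('top',13,225,150,375,290,4)
E
```

```text
clock: 16.5
eef_pos: [442.3, 162.5, 53.5]
tool_rot: [1.88, 1.57, 1.085]
force: [-4.7, 2.3, 16.0]
width: -0.4
t16.50 [442.3 162.5  53.5] jawyaw 44.45 F [-4.7  2.3 16. ] T [ 0.4   0.93 -0.01] w-0.4 q7 -0.39
clock: 17.1
eef_pos: [449.5, 153.9, 109.5]
tool_rot: [-1.752, 1.57, -2.549]
force: [0.2, -0.6, 1.0]
width: 0.1
t17.10 [449.5 153.9 109.5] jawyaw 44.34 F [ 0.2 -0.6  1. ] T [ 0.06  0.04 -0.01] w0.1 q7 -0.26
```

View pics/top13z.png

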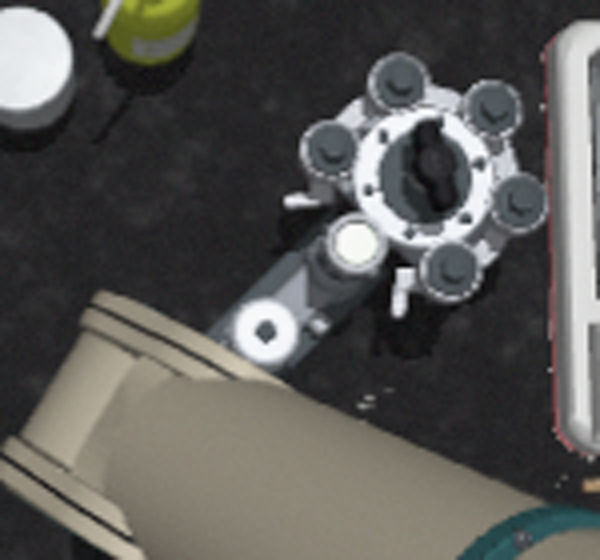

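View pics/side13z.png

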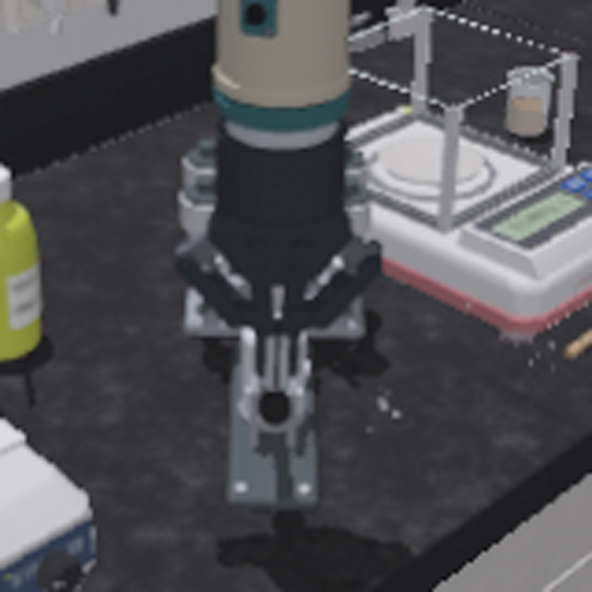

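Third stroke, held down.

```bash
python3 -m creep '[[[0.12,0,-0.01],0,1],[[0.2,0,-0.03],0,1],[[0.3,0,-0.06],0,1],[[0.4,0,-0.08],0,1],[[0.48,0,-0.1],0,1],[[0.54,0,-0.1],0,1],[[0.57,0,-0.1],0,1],[[0.575,0,-0.1],0,1],[[0.575,0,-0.1],0,1]]'; python3 - <<'E'
from h import *
st(); snap(14); crop('side',14,230,130,390,290,3.7);crop('top',14,285,150,375,240,6.5)
E
```

```text
clock: 18.1
eef_pos: [441.5, 162.9, 53.1]
tool_rot: [2.302, 1.57, 1.508]
force: [-5.6, 1.1, 23.3]
width: 0.4
t18.10 [441.5 162.9  53.1] jawyaw 44.50 F [-5.6  1.1 23.3] T [ 0.09  1.26 -0.06] w0.4 q7 -0.39
```

View pics/top14z.png

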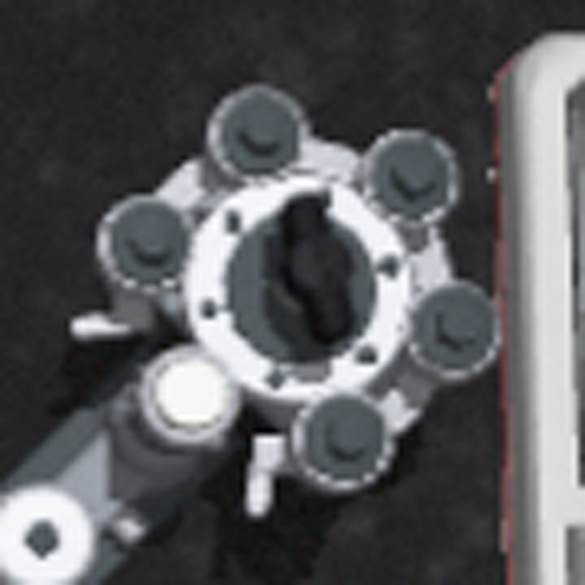

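View pics/side14z.png

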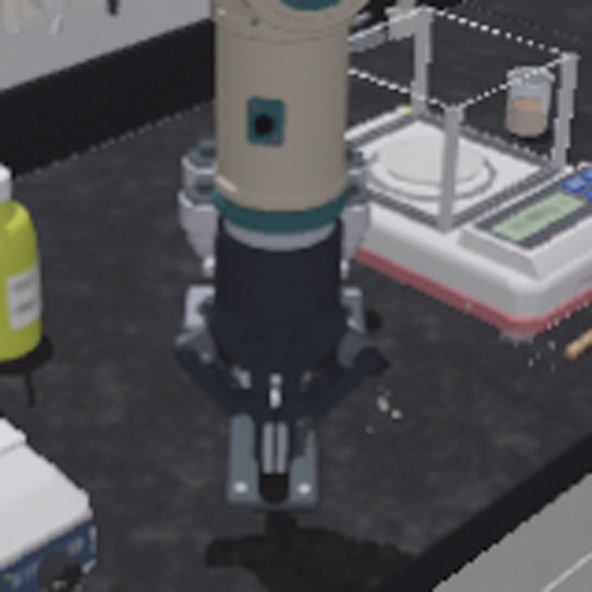

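```bash
python3 - <<'E'
from h import *
p=proj('top',[[573.9,25.5,128.5],[573.9,25.5,135.5]]);print(p,p[1]-p[0])
for k in(5,12,13,14):
    g=cv2.imread(f'pics/top{k}.png')[204:219,305:322].astype(float)
    b=g.min(2); w=np.clip(b-200,0,None); w[:, :3]=0; w[:,13:]=0
    y,x=np.mgrid[204:219,305:322]; print(k,(w*x).sum()/w.sum(),(w*y).sum()/w.sum(),w.sum(),b.max())
E
```

```text
[[313.739871   210.40079697]
 [314.08959792 209.99684761]] [ 0.34972692 -0.40394937]
5 313.39787028073573 210.31461761858665 3099.0 248.0
12 313.38894340857047 210.3091265947007 3057.0 248.0
13 313.38990825688074 210.31585845347314 3052.0 248.0
14 313.6017490750084 209.79650184998317 2973.0 247.0
```

```bash
python3 -m creep '[[[0,0,0],0,1],[[0,0,0],0,1],[[0,0,0],0,1],[[0,0,0],0,1],[[0,0,0],0,1]]'; python3 - <<'E'
from h import *
st(); snap(15)
for k in(0,15):
    g=cv2.imread(f'pics/top{k}.png')
b=cv2.imread('pics/top15.png')[204:219,305:322].min(2).astype(float);w=np.clip(b-200,0,None); w[:, :3]=0; w[:,13:]=0
y,x=np.mgrid[204:219,305:322]; print((w*x).sum()/w.sum(),(w*y).sum()/w.sum())
d=cv2.absdiff(cv2.imread('pics/top0.png'),cv2.imread('pics/top15.png')).max(2)
for n,(a,e,c,f) in dict(bottle=(245,130,280,170),tin=(215,150,245,184),box=(108,235,148,262),spat=(368,262,442,276)).items(): print(n,(d[e:f,a:c]>40).sum())
E
```

```text
clock: 18.7
eef_pos: [441.5, 162.9, 53.1]
tool_rot: [2.314, 1.57, 1.52]
force: [-6.9, 2.0, 23.4]
width: 0.3
t18.70 [441.5 162.9  53.1] jawyaw 44.49 F [-6.9  2.  23.4] T [0.14 1.24 0.01] w0.3 q7 -0.39
313.6015493432132 209.8016167059616
bottle 0
tin 0
box 0
spat 322
```

View pics/top15.png

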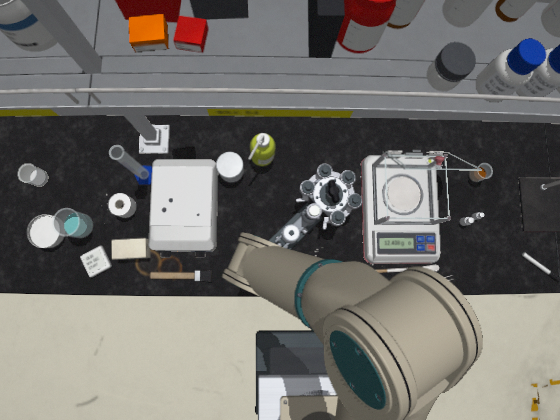

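```bash
python3 - <<'E'
from h import *
d=cv2.absdiff(cv2.imread('pics/side0.png'),cv2.imread('pics/side15.png')).max(2)
print((d[198:228,378:440]>40).sum())
from cell import order
print(order.finish_job())
E
```

```text
0
the job is handed in; nothing more can be done
None
```

The tablet is at its eject place and raised out of its die. I handed the job in at about 19 s, with the closed fingers holding the jack handle down on its stop.

**What I did**
- Turned the index knob 60° anticlockwise, which brought the open die with the tablet between the prongs.
- Carried the jack in along the eject direction and set its saddle under the punch foot. It sat about 3 mm short and 1 mm sideways of the exact spot, inside the roughly 7 mm allowance.
- Pumped three full strokes, letting the handle come right up after the first two, and held the third down.

**Last checks**
- **Tablet:** in the top view its image shifted by (+0.2, −0.5) pixels. A 7 mm rise should give (+0.35, −0.4), so it stands roughly 5 mm above the die face. It did not move over the last 0.6 s. The arm hid it from the side camera, so the height rests on that sub-pixel shift in one view.
- **Handle:** held at its stop, with about 23 N upward on the wrist, steady.
- **Bystanders:** wash bottle, sample tin and strip box are unchanged in the top view. The arm covered the spatula there, but it is unchanged in the side view.

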